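Carry the caddy of toy wheels to the assembly board

TASK

The wooden toy wheels are wanted at the assembly board. Take the red caddy by its handle, carry it level so that both loose wheels stay in it, and set it down on the plywood board, inside and square with the red tape outline, then let go; do not drop it or tip the wheels out.

Things in the scene. Friction and masses are not known exactly. Their poses are not given: they have to be found in the camera images.
- caddy: Red open tray 100 mm (x) by 140 mm (y), walls 30 high, 5 thick; 8 mm thick, 95 mm tall uprights at its short ends carry a wooden bar handle along y, 20 wide, 20 high, 124 long, centred 85 mm above the origin. Origin: centre of underside, z up. About 0.4 kg. A blue caddy of the same shape, with bolts, stands across the bench and is not wanted.
- board: Fixed plywood board 180 mm (x) by 220 mm (y), 18 mm thick, flat on the bench, with a centred red tape rectangle on top, 130 mm (x) by 170 mm (y) inside the tape: 15 mm to spare round the caddy, whose long side goes along its long side, either way round. Origin: centre of underside, z up; top 18 mm above it.
- wheel1: A loose pale wooden toy wheel, a disc 36 mm across and 12 mm thick with a dark dot at its centre, lying flat in the red caddy beside or under its handle, free to slide about. Origin at the centre of its underside.
- wheel2: A loose pale wooden toy wheel, a disc 36 mm across and 12 mm thick with a dark dot at its centre, lying flat in the red caddy beside or under its handle, free to slide about. Origin at the centre of its underside.
Not all that is in view belongs to the job. Leave any purple look-alike of the wheel1 alone.

How it is judged:
On the way:
1. the red caddy is lifted clear of the bench, at least 25 mm, with both wheels in it (height (world z) of caddy above 0.025 m and x of wheel1 in the frame of caddy between -0.047 and 0.047 m and y of wheel1 in the frame of caddy between -0.067 and 0.067 m and z of wheel1 in the frame of caddy between -0.005 and 0.05 m and x of wheel2 in the frame of caddy between -0.047 and 0.047 m and y of wheel2 in the frame of caddy between -0.067 and 0.067 m and z of wheel2 in the frame of caddy between -0.005 and 0.05 m), for 0.1 s.
At the end, for the whole second after the job is handed in: The red caddy stands flat on the board, at rest, released, within 20 mm of the outline's centre along each of the board's sides and its long side within 15 degrees of the outline's long side (either way round), with both wheels in it (x of caddy in the frame of board between -0.02 and 0.02 m and y of caddy in the frame of board between -0.02 and 0.02 m and z of caddy in the frame of board between 0.014 and 0.023 m and angle between the y axis of caddy and the y axis of board, either way round below 0.26 rad and angle between caddy's own z axis and vertical below 0.1 rad and linear speed of caddy below 0.02 m/s and x of wheel1 in the frame of caddy between -0.047 and 0.047 m and y of wheel1 in the frame of caddy between -0.067 and 0.067 m and z of wheel1 in the frame of caddy between -0.005 and 0.05 m and x of wheel2 in the frame of caddy between -0.047 and 0.047 m and y of wheel2 in the frame of caddy between -0.067 and 0.067 m and z of wheel2 in the frame of caddy between -0.005 and 0.05 m); the robot touches nothing.
It fails at once if the red caddy is tipped more than 20 degrees (angle between caddy's own z axis and vertical above 0.35 rad).
It fails at once if a wheel leaves the red caddy (not (x of wheel1 in the frame of caddy between -0.047 and 0.047 m and y of wheel1 in the frame of caddy between -0.067 and 0.067 m and z of wheel1 in the frame of caddy between -0.005 and 0.05 m and x of wheel2 in the frame of caddy between -0.047 and 0.047 m and y of wheel2 in the frame of caddy between -0.067 and 0.067 m and z of wheel2 in the frame of caddy between -0.005 and 0.05 m)).
It fails at once if the red caddy is let go in the air, more than 20 mm above the board's top (height (world z) of caddy above 0.038 m and contact force between each of the fingers, the arm and caddy below 0.05 N).
It also fails if it takes over 48 s, if anything falls off the work surface, if the arm or the gripper's body presses on something with over 40 N, if the wrist force passes 120 N, or if a joint passes its speed limit or range.

ROBOT

A 6-joint arm with a two-finger parallel gripper is mounted at the origin on the work surface. World frame = base frame: x ahead of the robot, y to its left, z up, the work surface at z = 0. Lengths are in m, angles in rad, forces in N, time in s.
With the tool pointing down it reaches from about 0.35 to 0.725 m from the base axis. Payload 6 kg.
Tool frame: the origin (TCP) lies midway between the tips of the shut fingers; the grasp point (between the pads) lies 19 mm behind it (hold_point_z is the z of the grasp point in the tool frame, in m); z points along the fingers, y is the line along which they close (so a half turn about z gives the same grasp; the last joint's range is limited). The gripper opens to 85 mm and grips with 20 to 120 N. Pads are 22 mm wide; open, the fingers measure 114 mm over their backs; the gripper's body (76 mm by 85 mm) begins 54 mm behind the grasp point. The pads swing forward as they close: fully open they stand 13 mm farther back than shut.
Start: joints at [1.514, 0.04, 0.085, 0, -1.615, -0.334], TCP at [0.229, 0.555, 0.231] pointing down, gripper open.
Joint ranges: [-2.56, 2.56], [-1.29, 2.01], [-1.08, 1.49], [-3.29, 1.98], [-2.81, -0.18], [-2.99, 2.99]. Speed limits (rad/s): [2.57, 2.57, 3.01, 3.14, 3.14, 3.14].

INTERFACE

Orientations are given as a unit quaternion [w, x, y, z].
In Python, from workcell import * gives the robot as it stands. The module is installed in compiled form; this text tells all that it offers.
- The arm moves only by the shell command python3 -m handwheel 'ROWS' [FORCE]. ROWS is JSON, a list of rows, each a list of 7 numbers: the gripper command: -1 is shut, 1 is fully open, values between are in proportion, then the shift along the tool's x, y, z each as a share of 0.15 m, from -1 to 1, then the turn, a rotation vector about the tool's x, y, z each as a share of 0.5 rad, from -1 to 1. In form: [[hand, tx, ty, tz, rx, ry, rz], ...]. A call has 1 to 20 rows; each row is the pose to reach, as a shift and turn from the pose commanded when the call began, along the tool's axes at that moment; what a row does not reach only later rows make up. A row lasts 1/10 s, in which the tool goes at most 50 mm and 8.59 degrees, less where a joint would pass 70% of its speed; a pose out of reach is approached as far as the arm can. A call with a number of a shift or a turn outside -1 to 1 is refused whole. A call with a gripper value outside its range is refused whole. The fingers move at their own pace and stop on an object; FORCE is the grip in N (left out, the last holds). Time passes only in rows, so rows that repeat a pose let the fingers close. It gives the time, the measured TCP pose, the force, the opening and the grip force at its end, in the units of the state.
- sense(): the state, without advancing time (a new reading comes with each control period).
- capture(name): name is "side" or "top"; returns a dict with "frame" (420x560x3 uint8, red, green, blue), "z_map" (420x560 float32, m along the optical axis (not along the pixel's ray), 0 where there is no reading), "mtx" (3x3 intrinsics, pixels), "R" (3x3) and "t" (3): a world point X has camera coordinates R X + t. Camera axes: x right, y down, z forward; pixel columns grow to the right and rows downward; lengths in m; the calibration is good to about 2 mm. A picture is of the moment at which its call begins.
- sign_off(): hands the job in; it is judged then, once.
The state is a dict: "t": time; "q": joint angles; "joint_velocities": joint speeds; "effort": joint torques, N m; "ee_pos": TCP position; "tcp_rot": TCP orientation; "wrist_force": force on the tool from outside, world axes, zero at the start; "wrist_torque": the same for the moment, N m; "grip_width": finger opening in m; "gripper_force": force on a finger pad.
Only numpy, scipy, OpenCV 4.12 (cv2) and the standard library are available. Lean on these libraries where they do the work, as an engineer would, in place of code of your own. Each camera call takes 0.05 s, during which the arm holds its last target. There are 200 camera calls.

## Working session

There is one attempt and no reset: what is moved stays moved. The work goes in short steps, Python scripts to look and compute and a shell command to move; the robot and the scene stay as the last step left them, time stands still between calls to the robot, and variables do not carry over. Pictures are saved under pics/ and viewed, at most 10 in all, crops included, and the job is handed in when it is done.

```bash
mkdir -p pics; cat > h.py <<'E'
from workcell import *
import numpy as np, cv2
def cloud(c):
    z=c["z_map"];K=c["mtx"];v,u=np.mgrid[:z.shape[0],:z.shape[1]]
    P=np.stack([(u-K[0,2])/K[0,0]*z,(v-K[1,2])/K[1,1]*z,z],-1)
    W=(P-c["t"])@c["R"]; W[z==0]=np.nan
    return W
def save(n,im): cv2.imwrite("pics/"+n,cv2.cvtColor(im,cv2.COLOR_RGB2BGR))
E
python3 - <<'E'
from h import *
for n in("top","side"):
    c=capture(n); save(n+"1.png",c["frame"]); np.save(n+"W.npy",cloud(c)); np.save(n+"F.npy",c["frame"])
    print(n,-c["R"].T@c["t"])
s=sense();print(s)
E
```

```text
top [0.28147836 0.02460553 1.02698394]
side [ 0.45592157 -0.6296153   0.56767619]
{'t': 0.1, 'q': array([ 1.51367459e+00,  4.07890502e-02,  8.39228116e-02, -3.87807396e-04,
       -1.61553822e+00, -3.33678807e-01]), 'joint_velocities': array([-0.00042391, -0.00233393,  0.00205933,  0.00064273,  0.00053388,
       -0.00175752]), 'effort': array([-5.28020304e-03, -3.69344401e+01,  3.48284125e+01,  6.95144266e+00,
       -4.45756639e-03, -8.23216311e-06]), 'ee_pos': array([0.2283952, 0.5545049, 0.2303683]), 'tcp_rot': array([ 8.23094001e-04,  9.80971349e-01, -1.94150786e-01, -8.10362038e-05]), 'wrist_force': array([-0.01513931,  0.38801664, -0.58662594]), 'wrist_torque': array([-0.01714111, -0.00524939, -0.06333238]), 'gripper_force': 0.0, 'grip_width': 0.08528792005958241}
```

View pics/top1.png

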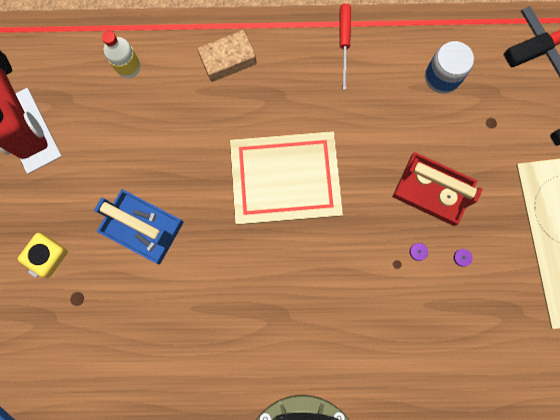

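View pics/side1.png

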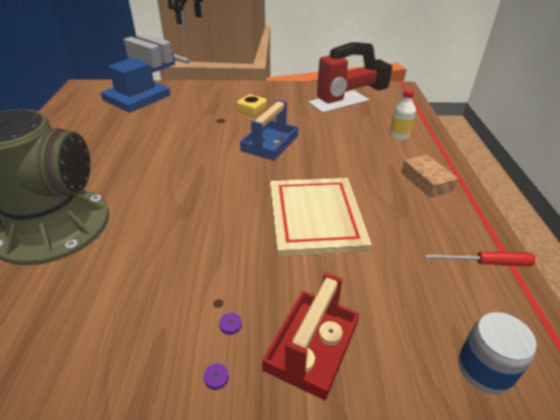

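The top view shows the red caddy at (437,188) with pale wheels at (425,177) and (449,197). The blue caddy at (139,227) holds bolts, and there are purple discs at (419,252) and (463,258). The board is at (286,178). The red caddy is the one wanted, because it is red and holds the pale wheels. I'll confirm that in a crop and measure.

```bash
python3 - <<'E'
from h import *
W=np.load("topW.npy");F=np.load("topF.npy")
save("crop.png",cv2.resize(F[140:240,380:500],None,fx=6,fy=6,interpolation=cv2.INTER_CUBIC)[:600])
def rect(m,nm):
    p=W[m][:,:2].astype(np.float32); r=cv2.minAreaRect(p*1000); b=cv2.boxPoints(r)
    e=[b[1]-b[0],b[2]-b[1]]; l=max(e,key=np.linalg.norm); 
    print(nm,len(p),"c",r[0],"size",r[1],"long axis deg",np.degrees(np.arctan2(l[1],l[0]))%180,"z",np.median(W[m][:,2]))
v,u=np.mgrid[:420,:560]; Z=W[...,2]
roi=(u>385)&(u<490)&(v>145)&(v<230)
hsv=cv2.cvtColor(F,cv2.COLOR_RGB2HSV)
red=((hsv[...,0]<8)|(hsv[...,0]>172))&(hsv[...,1]>150)
rect(roi&(Z>.085)&~red,"handle top"); rect(roi&(Z>.08),"handle+uprights");rect(roi&(Z>.02)&(Z<.035)&red,"rim");rect(roi&red&(Z>.003),"all red")
rb=(u>220)&(u<350)&(v>125)&(v<230)
rect(rb&(Z>.012)&(Z<.025),"board"); rect(rb&red&(Z>.01),"tape")
from scipy.spatial.transform import Rotation as R
s=sense();q=s["tcp_rot"];print(R.from_quat(q,scalar_first=True).as_matrix().round(3))
E
```

```text
handle top 730 c (511.45074462890625, -285.60089111328125) size (130.91244506835938, 23.740846633911133) long axis deg 64.79455 z 0.0948750790447851
handle+uprights 934 c (512.8717651367188, -281.7056579589844) size (140.51602172851562, 29.753009796142578) long axis deg 62.618904 z 0.09477340772634552
rim 723 c (513.6893920898438, -282.7054443359375) size (141.09652709960938, 102.21426391601562) long axis deg 62.94512 z 0.029468486866476382
all red 2445 c (513.7923583984375, -282.4942626953125) size (141.07998657226562, 102.914306640625) long axis deg 62.646244 z 0.010522248846447277
board 8889 c (543.9501953125, 24.347633361816406) size (181.5815887451172, 220.10354614257812) long axis deg 93.98181 z 0.018269165059484224
tape 731 c (542.8314208984375, 23.830307006835938) size (144.58297729492188, 183.73561096191406) long axis deg 94.187775 z 0.018697565866202238
[[ 0.925 -0.381 -0.   ]
 [-0.381 -0.925 -0.002]
 [ 0.     0.002 -1.   ]]
```

View pics/crop.png

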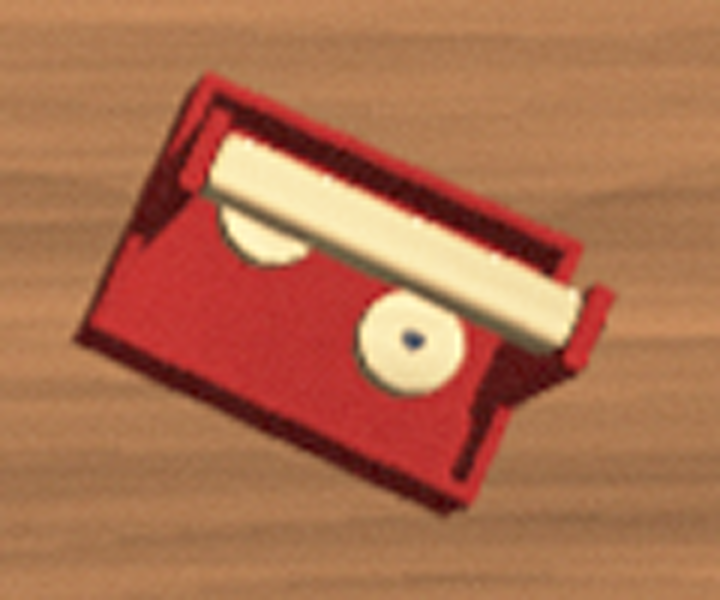

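The crop confirms it: red tray, wooden bar handle, one wheel at crop (410,340) and the other partly under the bar at (265,235). The caddy is at (0.5135, -0.2825) with its long axis at 62.8°. The board is at (0.543, 0.024) with its long axis at 94°. I'll swing round at height in equal arc steps.

```bash
python3 -m handwheel '[[1,0.25,0.02,0,0,0,0.12],[1,0.5,0.05,0,0,0,0.24],[1,0.75,0.08,0,0,0,0.36],[1,0.952,0.115,0,0,0,0.48],[1,0.952,0.115,0,0,0,0.48]]' 40
python3 -m handwheel '[[1,0.25,0.02,0,0,0,0.12],[1,0.5,0.05,0,0,0,0.24],[1,0.75,0.08,0,0,0,0.36],[1,0.952,0.115,0,0,0,0.48],[1,0.952,0.115,0,0,0,0.48]]'
python3 -m handwheel '[[1,0.25,0.02,0,0,0,0.12],[1,0.5,0.05,0,0,0,0.24],[1,0.75,0.08,0,0,0,0.36],[1,0.952,0.115,0,0,0,0.48],[1,0.952,0.115,0,0,0,0.48]]'
```

```text
t: 0.6
ee_pos: [0.3565, 0.4824, 0.2309]
tcp_rot: [0.001, 0.95, -0.313, 0.0]
wrist_force: [0.7, 0.9, -0.2]
grip_width: 0.0853
gripper_force: 0.0
t: 1.1
ee_pos: [0.4608, 0.3841, 0.2309]
tcp_rot: [0.0, 0.906, -0.424, 0.0]
wrist_force: [0.3, 0.3, 0.1]
grip_width: 0.0852
gripper_force: 0.0
t: 1.6
ee_pos: [0.5388, 0.264, 0.231]
tcp_rot: [0.0, 0.849, -0.529, 0.0]
wrist_force: [-0.2, 0.8, 0.8]
grip_width: 0.0854
gripper_force: 0.0
```

```bash
python3 -m handwheel '[[1,0.25,0.02,0,0,0,0.12],[1,0.5,0.05,0,0,0,0.24],[1,0.75,0.08,0,0,0,0.36],[1,0.952,0.115,0,0,0,0.48],[1,0.952,0.115,0,0,0,0.48]]'
python3 -m handwheel '[[1,0.25,0.02,0,0,0,0.12],[1,0.5,0.05,0,0,0,0.24],[1,0.75,0.08,0,0,0,0.36],[1,0.952,0.115,0,0,0,0.48],[1,0.952,0.115,0,0,0,0.48]]'
python3 -m handwheel '[[1,0.25,0.02,0,0,0,0.12],[1,0.5,0.05,0,0,0,0.24],[1,0.75,0.08,0,0,0,0.36],[1,0.952,0.115,0,0,0,0.48],[1,0.952,0.115,0,0,0,0.48]]'
cat >> h.py <<'E'
from scipy.spatial.transform import Rotation as Rn
def go(p,long_deg):
    "row (shares) to put TCP at p, pointing down, tool x along long_deg (nearest)"
    s=sense();A=Rn.from_quat(s["tcp_rot"],scalar_first=True)
    d=A.inv().apply(np.array(p)-s["ee_pos"])/.15
    best=None
    for k in(0,np.pi):
        a=np.radians(long_deg)+k
        T=Rn.from_matrix(np.array([[np.cos(a),np.sin(a),0],[np.sin(a),-np.cos(a),0],[0,0,-1]]))
        r=(A.inv()*T).as_rotvec()/.5
        if best is None or np.linalg.norm(r)<np.linalg.norm(best): best=r
    print("row",d.round(3),best.round(3)," at",s["ee_pos"].round(4),"t",s["t"])
E
python3 -c "
from h import *
go([.5135,-.2825,.16],62.8)"
```

```text
t: 2.1
ee_pos: [0.5862, 0.1287, 0.2311]
tcp_rot: [0.0, 0.78, -0.626, 0.0]
wrist_force: [-0.3, -0.0, -0.3]
grip_width: 0.0854
gripper_force: 0.0
t: 2.6
ee_pos: [0.6001, -0.014, 0.2311]
tcp_rot: [-0.0, -0.699, 0.715, 0.0]
wrist_force: [0.6, 0.6, -0.8]
grip_width: 0.0855
gripper_force: 0.0
t: 3.1
ee_pos: [0.5798, -0.1561, 0.2312]
tcp_rot: [-0.0, -0.609, 0.793, 0.0]
wrist_force: [0.2, -0.7, -0.6]
grip_width: 0.0854
gripper_force: 0.0
row [0.928 0.209 0.475] [ 0.    -0.001  0.427]  at [ 0.5798 -0.1561  0.2312] t 3.1
```

```bash
python3 -m handwheel '[[1,0.25,0.05,0,0,0,0.1],[1,0.5,0.1,0.1,0,0,0.2],[1,0.75,0.15,0.25,0,0,0.33],[1,0.928,0.209,0.4,0,0,0.427],[1,0.928,0.209,0.475,0,0,0.427],[1,0.928,0.209,0.475,0,0,0.427],[1,0.928,0.209,0.475,0,0,0.427]]'
python3 - <<'E'
from h import *
go([.5135,-.2825,.066],62.8)
c=capture("side");save("s2.png",c["frame"])
E
```

```text
t: 3.8
ee_pos: [0.5151, -0.2803, 0.1608]
tcp_rot: [0.0, -0.523, 0.852, -0.0]
wrist_force: [-0.2, 0.1, 1.0]
grip_width: 0.0853
gripper_force: 0.0
row [0.018 0.003 0.632] [-0.001 -0.     0.009]  at [ 0.5151 -0.2803  0.1608] t 3.8
```

View pics/s2.png

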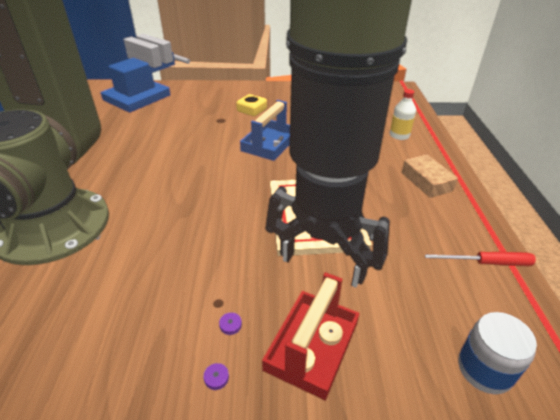

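The open fingers at (283,250) and (360,280) straddle the handle at (318,310). I'll descend, close, then lift a little.

```bash
python3 -m handwheel '[[1,0.018,0.003,0.15,0,0,0.009],[1,0.018,0.003,0.3,0,0,0.009],[1,0.018,0.003,0.45,0,0,0.009],[1,0.018,0.003,0.58,0,0,0.009],[1,0.018,0.003,0.632,0,0,0.009],[1,0.018,0.003,0.632,0,0,0.009]]'
python3 -m handwheel '[[0.5,0,0,0,0,0,0],[0,0,0,0,0,0,0],[-0.3,0,0,0,0,0,0],[-0.5,0,0,0,0,0,0],[-0.7,0,0,0,0,0,0],[-1,0,0,0,0,0,0],[-1,0,0,0,0,0,0],[-1,0,0,0,0,0,0],[-1,0,0,0,0,0,0],[-1,0,0,0,0,0,0]]' 60
```

```text
t: 4.45
ee_pos: [0.5127, -0.2832, 0.0651]
tcp_rot: [-0.0, -0.52, 0.854, 0.0]
wrist_force: [0.2, -0.1, -0.4]
grip_width: 0.0854
gripper_force: 0.0
t: 5.45
ee_pos: [0.5127, -0.2841, 0.066]
tcp_rot: [0.0, -0.52, 0.854, -0.0]
wrist_force: [-0.0, 1.7, 4.2]
grip_width: 0.019
gripper_force: 60.0
```

```bash
python3 -m handwheel '[[-1,0,0,-0.02,0,0,0],[-1,0,0,-0.06,0,0,0],[-1,0,0,-0.12,0,0,0],[-1,0,0,-0.18,0,0,0],[-1,0,0,-0.24,0,0,0],[-1,0,0,-0.3,0,0,0],[-1,0,0,-0.36,0,0,0],[-1,0,0,-0.42,0,0,0],[-1,0,0,-0.46,0,0,0],[-1,0,0,-0.48,0,0,0],[-1,0,0,-0.48,0,0,0]]'
python3 - <<'E'
from h import *
c=capture("side");save("s3.png",c["frame"])
E
```

```text
t: 6.55
ee_pos: [0.5125, -0.2839, 0.1377]
tcp_rot: [0.0, -0.52, 0.854, -0.0]
wrist_force: [0.1, -0.1, -4.0]
grip_width: 0.0188
gripper_force: 58.8
```

View pics/s3.png

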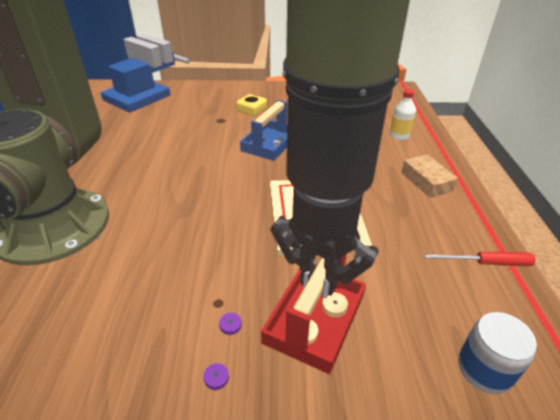

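The caddy hangs level, with both wheels in it at (335,304) and (308,332). I'll carry it in gentle arc steps.

```bash
python3 -m handwheel '[[-1,-0.01,0.002,0,0,0,-0.005],[-1,-0.04,0.009,0,0,0,-0.02],[-1,-0.09,0.02,0,0,0,-0.046],[-1,-0.16,0.036,0,0,0,-0.082],[-1,-0.23,0.05,0,0,0,-0.118],[-1,-0.3,0.066,0,0,0,-0.154],[-1,-0.37,0.082,0,0,0,-0.19],[-1,-0.44,0.098,0,0,0,-0.226],[-1,-0.51,0.115,0,0,0,-0.262],[-1,-0.58,0.13,0,0,0,-0.298],[-1,-0.65,0.146,0,0,0,-0.334],[-1,-0.71,0.16,0,0,0,-0.364]]'
python3 -m handwheel '[[-1,-0.07,0.015,0,0,0,-0.036],[-1,-0.14,0.03,0,0,0,-0.072],[-1,-0.21,0.046,0,0,0,-0.108],[-1,-0.28,0.062,0,0,0,-0.144],[-1,-0.35,0.078,0,0,0,-0.18],[-1,-0.42,0.094,0,0,0,-0.216],[-1,-0.49,0.11,0,0,0,-0.252],[-1,-0.56,0.126,0,0,0,-0.288],[-1,-0.63,0.142,0,0,0,-0.324],[-1,-0.68,0.153,0,0,0,-0.35],[-1,-0.71,0.16,0,0,0,-0.364],[-1,-0.71,0.16,0,0,0,-0.364]]'
python3 -c "
from h import *
go([.543,.024,.1377],94)"
```

```text
t: 7.8
ee_pos: [0.5403, -0.1774, 0.1373]
tcp_rot: [0.0, -0.596, 0.803, -0.0]
wrist_force: [0.1, -0.1, -5.6]
grip_width: 0.0191
gripper_force: 58.8
t: 9.0
ee_pos: [0.5482, -0.0689, 0.1373]
tcp_rot: [-0.0, -0.666, 0.746, -0.0]
wrist_force: [-0.8, 0.7, -4.9]
grip_width: 0.0189
gripper_force: 58.8
row [-0.611  0.105 -0.003] [ 0.    -0.    -0.366]  at [ 0.5482 -0.0689  0.1373] t 9.0
```

```bash
python3 -m handwheel '[[-1,-0.01,0.002,0,0,0,-0.006],[-1,-0.04,0.007,0,0,0,-0.024],[-1,-0.09,0.016,0,0,0,-0.054],[-1,-0.16,0.028,0,0,0,-0.096],[-1,-0.23,0.04,0,0,0,-0.138],[-1,-0.3,0.052,0,0,0,-0.18],[-1,-0.37,0.064,0,0,0,-0.222],[-1,-0.44,0.076,0,0,0,-0.264],[-1,-0.51,0.088,0,0,0,-0.306],[-1,-0.56,0.096,0,0,0,-0.336],[-1,-0.6,0.103,0,0,0,-0.36],[-1,-0.611,0.105,0,0,0,-0.366],[-1,-0.611,0.105,0,0,0,-0.366]]'
python3 - <<'E'
from h import *
go([.543,.024,.085],94)
for n in("top","side"):
    c=capture(n);W=cloud(c);F=c["frame"];save(n+"4.png",F)
    hsv=cv2.cvtColor(F,cv2.COLOR_RGB2HSV)
    red=((hsv[...,0]<8)|(hsv[...,0]>172))&(hsv[...,1]>150)
    m=red&(abs(W[...,0]-.543)<.12)&(abs(W[...,1]-.024)<.12)&(W[...,2]>.04)
    p=W[m]; lo=p[p[:,2]<.115]
    print(n,len(p),cv2.minAreaRect((lo[:,:2]*1000).astype(np.float32)),np.percentile(p[:,2],[0,1,50,99,100]))
    rim=p[abs(p[:,2]-.1)<.006]
    if len(rim)>20:
        A=np.c_[rim[:,:2],np.ones(len(rim))]; print("plane",np.linalg.lstsq(A,rim[:,2],rcond=None)[0])
E
```

```text
t: 10.3
ee_pos: [0.5429, 0.0235, 0.1372]
tcp_rot: [0.0, 0.731, -0.682, 0.0]
wrist_force: [-0.2, -0.5, -4.9]
grip_width: 0.0188
gripper_force: 58.8
row [-0.003 -0.001  0.348] [ 0.    -0.    -0.001]  at [0.5429 0.0235 0.1372] t 10.3
top 2036 ((541.9351806640625, 24.837265014648438), (99.53096008300781, 138.43663024902344), 4.375865936279297) [0.07005246 0.07307892 0.0783577  0.16816891 0.54334625]
plane [-0.00070106 -0.00323277  0.10109868]
side 2381 ((543.8161010742188, 24.03719711303711), (100.12444305419922, 142.598388671875), 3.9920783042907715) [0.07201357 0.07470411 0.0912138  0.16635135 0.32733399]
plane [-0.00458101  0.00073156  0.10216784]
```

View pics/side4.png

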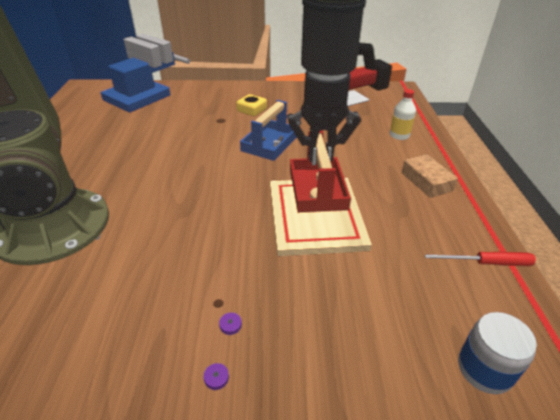

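The caddy is level and centred over the outline: (543,24.4) mm at 4° yaw, against the board's (543,24) mm and 4°. The underside is about 53 mm above the board, so I'll lower it gently.

```bash
python3 -m handwheel '[[-1,0,0,0.02,0,0,0],[-1,0,0,0.06,0,0,0],[-1,0,0,0.11,0,0,0],[-1,0,0,0.16,0,0,0],[-1,0,0,0.21,0,0,0],[-1,0,0,0.25,0,0,0],[-1,0,0,0.28,0,0,0],[-1,0,0,0.3,0,0,0],[-1,0,0,0.315,0,0,0],[-1,0,0,0.325,0,0,0],[-1,0,0,0.335,0,0,0],[-1,0,0,0.34,0,0,0],[-1,0,0,0.34,0,0,0]]'
python3 -m handwheel '[[-1,0,0,0.004,0,0,0],[-1,0,0,0.008,0,0,0],[-1,0,0,0.012,0,0,0],[-1,0,0,0.012,0,0,0]]'
python3 -m handwheel '[[-1,0,0,0.003,0,0,0],[-1,0,0,0.006,0,0,0],[-1,0,0,0.006,0,0,0]]'
```

```text
t: 11.7
ee_pos: [0.543, 0.0234, 0.0863]
tcp_rot: [0.0, 0.731, -0.682, 0.0]
wrist_force: [-0.4, 0.3, -5.4]
grip_width: 0.0191
gripper_force: 58.8
t: 12.1
ee_pos: [0.5429, 0.0234, 0.0844]
tcp_rot: [0.0, 0.731, -0.682, -0.0]
wrist_force: [-0.0, -0.4, -4.5]
grip_width: 0.019
gripper_force: 58.8
t: 12.4
ee_pos: [0.5431, 0.0234, 0.084]
tcp_rot: [-0.0, 0.731, -0.682, 0.0]
wrist_force: [-1.1, -0.4, -1.7]
grip_width: 0.0191
gripper_force: 59.1
```

```bash
python3 -m handwheel '[[-1,0,0,0.003,0,0,0],[-1,0,0,0.005,0,0,0],[-1,0,0,0.005,0,0,0],[-1,0,0,0.005,0,0,0]]'
python3 -m handwheel '[[-0.4,0,0,0.005,0,0,0],[-0.2,0,0,0,0,0,0],[0,0,0,0,0,0,0],[0.3,0,0,0,0,0,0],[0.6,0,0,0,0,0,0],[1,0,0,0,0,0,0],[1,0,0,0,0,0,0],[1,0,0,0,0,0,0],[1,0,0,0,0,0,0]]'
python3 -m handwheel '[[1,0,0,-0.05,0,0,0],[1,0,0,-0.15,0,0,0],[1,0,0,-0.3,0,0,0],[1,0,0,-0.5,0,0,0],[1,0,0,-0.75,0,0,0],[1,0,0,-1,0,0,0],[1,0,0,-1,0,0,0],[1,0,0,-1,0,0,0],[1,0,0,-1,0,0,0]]'
python3 - <<'E'
from h import *
c=capture("top");W=cloud(c);F=c["frame"]
hsv=cv2.cvtColor(F,cv2.COLOR_RGB2HSV)
red=((hsv[...,0]<8)|(hsv[...,0]>172))&(hsv[...,1]>150)
m=red&(abs(W[...,0]-.543)<.12)&(abs(W[...,1]-.024)<.12)&(W[...,2]>.0225)&(W[...,2]<.06)
print(m.sum(),cv2.minAreaRect((W[m][:,:2]*1000).astype(np.float32)),np.percentile(W[m][:,2],[50,95]))
c=capture("side")["frame"];save("s5.png",cv2.resize(c[60:260,220:400],None,fx=3,fy=3))
E
```

```text
t: 12.8
ee_pos: [0.5432, 0.0234, 0.0839]
tcp_rot: [-0.0, 0.731, -0.682, 0.0]
wrist_force: [-4.3, 1.3, 5.6]
grip_width: 0.0193
gripper_force: 60.2
t: 13.7
ee_pos: [0.543, 0.0234, 0.0828]
tcp_rot: [0.0, 0.731, -0.682, 0.0]
wrist_force: [0.3, 0.7, -0.6]
grip_width: 0.0852
gripper_force: 0.0
t: 14.6
ee_pos: [0.5427, 0.0235, 0.2326]
tcp_rot: [0.0, 0.731, -0.682, -0.0]
wrist_force: [-0.1, -0.7, -1.4]
grip_width: 0.0856
gripper_force: 0.0
1499 ((543.04736328125, 13.998329162597656), (138.5474853515625, 159.09278869628906), 4.691131591796875) [0.02566596 0.04986838]
```

View pics/s5.png

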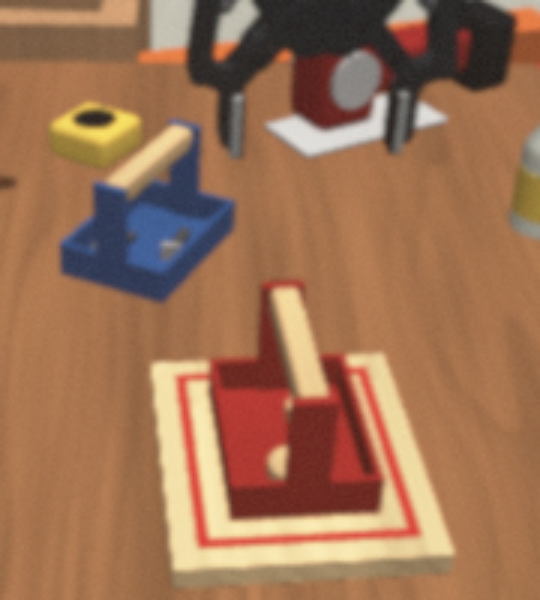

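The crop shows the caddy flat and square inside the tape. Both wheels are still in it, at crop (278,460) and (290,405), and the gripper is well clear above. The oversized rectangle from the last measurement took in stray tape pixels.

```bash
python3 -c "
from workcell import *
print(sign_off())"
```

```text
the job is handed in; nothing more can be done
None
```

The red caddy is on the plywood board, inside and square with the red tape outline, released with both wheels in it, and the job was handed in at about 15 s; no verdict came back.

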